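# Scan resin specimens square in the corner guide and stow them

## Robot

A 6-joint arm with a two-finger parallel gripper is mounted at the origin on the work surface. World frame = base frame: x ahead of the robot, y to its left, z up, the work surface at z = 0. Lengths are in m, angles in rad, forces in N, time in s.
With the tool pointing down it reaches from about 0.35 to 0.975 m from the base axis. Payload 4.9 kg.
Tool frame: the origin (TCP) lies midway between the tips of the shut fingers; the grasp point (between the pads) lies 19 mm behind it; z points along the fingers, y is the direction in which the jaws open and shut (so a half turn about z gives the same grasp; the last joint's range is limited). The gripper opens to 85 mm and grips with 20 to 120 N. Pads are 22 mm wide; open, the fingers measure 114 mm over their backs; the gripper's body (76 mm by 85 mm) begins 54 mm behind the grasp point. The pads swing forward as they close: fully open they stand 13 mm farther back than shut.
Start: joints at [-1.361, 0.053, 1.613, -0, 1.476, -0.119], TCP at [0.202, -0.592, 0.231] pointing down, gripper open.
Joint ranges: [-3.01, 3.01], [-1.01, 2.22], [0.06, 2.58], [-1.02, 4.17], [0.09, 2.62], [-3.14, 3.14]. Speed limits (rad/s): [2.57, 2.57, 3.14, 3.14, 3.14, 3.14].

## Interface

Orientations are given as a rotation vector (axis times angle).
In Python, from station import ctrl gives the robot as it stands.
- The arm moves only by the tool play_rows, never from a script. Its argument "motion" is a list that holds one entry, the list of rows, each a list of 7 numbers: the closure, from -1 (fully open) to 1 (shut), then the shift along the tool's x, y, z in cm, then the turn, a rotation vector about the tool's x, y, z in degrees. A call has 1 to 20 rows; each row is the pose to reach, as a shift and turn from the pose measured when the call began, along the tool's axes at that moment; what a row does not reach only later rows make up. A row lasts 1/8 s, in which the tool goes at most 62.5 mm and 10.7 degrees, less where a joint would pass 70% of its speed; a pose out of reach is approached as far as the arm can. A call with a gripper value outside its range is refused whole. The fingers move at their own pace and stop on an object; "newtons" is the grip in N (left out, the last holds). Time passes only in rows, so rows that repeat a pose let the fingers close. It gives the time, the measured TCP pose, the force and the opening at its end, in the units of the state.
- ctrl.get_obs(): the state, without advancing time (a new reading comes with each control period).
- ctrl.get_image(name): name is "scene" or "top" or "wrist"; returns a dict with "color" (400x640x3 uint8, red, green, blue), "mtx" (3x3 intrinsics, pixels), "T" (4x4, takes a point from camera to world coordinates). Camera axes: x right, y up, looking along -z (the intrinsics and any distortion apply to the point x, -y, -z); pixel columns grow to the right and rows downward; lengths in m; the calibration is good to about 2 mm. A picture is of the moment at which its call begins. There is no depth.
- ctrl.finish_job(): hands the job in, once; it reports no verdict.
The state is a dict: "t": time; "q": joint angles; "dq": joint speeds; "effort": joint torques, N m; "tool_pos": TCP position; "tool_rot": TCP orientation; "contact_force": force on the tool from outside, world axes, zero at the start; "wrist_torque": the same for the moment, N m; "opening": finger opening in m.
Only numpy, scipy, OpenCV 4.12 (cv2) and the standard library are available. Lean on these libraries where they do the work, as an engineer would, in place of code of your own. Each camera call takes 0.05 s, during which the arm holds its last target.

## Task

Put all the white-backed resin specimen blocks, white side up, on the scanner glass in one closed row, lengthwise along the long bar of the dark metal corner guide and starting at its corner: push them square and flush against the long bar, the first up against the short end bar and each next one up against its neighbour; shift the white scale bar lying askew on the glass out of their way and lay it on the glass alongside the row, parallel to it and clear of the blocks. Then press the scanner's button, let go, and leave everything lying square and untouched for five seconds while it scans. Finally pick the squared blocks up and stow each in a pocket of the wooden tray, flat on the pocket floor, leaving the scale bar on the glass; don't lean on the glass with the gripper, and leave the flask and slide box alone.

Things in the scene. Friction and masses are not known exactly. Their poses are not given: they have to be found in the camera images.
- block1_mid (a point): One of up to three alike teaching specimens cast in resin: a rectangular block 80 mm long (its x), 44 mm wide (its y), 34 mm high (its z), 120 to 210 g, clear below, white backing on top. It lies white side up and stays so. This point is its centre, 17 mm above its underside. Two or three blocks are present; an absent one reads None.
- block2_mid (a point): Another of up to three alike teaching specimens cast in resin: a rectangular block 80 mm long (its x), 44 mm wide (its y), 34 mm high (its z), 120 to 210 g, clear below, white backing on top. It lies white side up and stays so. This point is its centre, 17 mm above its underside. Two or three blocks are present; an absent one reads None.
- block3_mid (a point): The third of up to three alike teaching specimens cast in resin: a rectangular block 80 mm long (its x), 44 mm wide (its y), 34 mm high (its z), 120 to 210 g, clear below, white backing on top. It lies white side up and stays so. This point is its centre, 17 mm above its underside. Two or three blocks are present; an absent one reads None.
- corner (a point): Inner corner of the dark metal L guide on the scanner, at glass level, 45 mm above the bench. x runs along the inner face of the long bar (280 mm, roughly away from the robot), the way the row goes; the short end bar runs 80 mm along -y. Bars 10 mm wide, 10 mm high, lying outside the +x, -y quarter. Glass reaches 290 mm in +x, 206 mm in -y.
- glass: Glass plate, 300 x 216 mm, of a fixed flatbed scanner (390 x 250 x 45 mm, lid off), level with its frame. The origin lies on the bench under the scanner's centre, axes as the guide's; the corner is at x -120, y 98, z 45 mm from it. The gripper must not press on it with over 15 N.
- button_top (a point): Centre of the top of the scanner's only button: a round light-grey key 26 mm across on the dark panel at the scanner's end nearest the robot, standing 9 mm above the panel, which is 45 mm above the bench. It is pressed straight down.
- scan_button (a joint): Travel of the button, m: 0 up, 0.005 fully down; it springs back. About 1.2 N starts it and 4 N holds it fully down; it counts as pressed beyond 0.0035.
- pocket1 (a point): Centre of the floor of the first end pocket of the fixed wooden tray. Each pocket is 88 mm long (its x) by 52 mm wide (its y), its floor 4 mm above the bench, its 4 mm thick walls 10 mm high above the floor, so a stowed block stands 24 mm proud. The pockets lie end to end at 92 mm spacing; any may be used, one block each.
- pocket2 (a point): Centre of the floor of the middle pocket of the fixed wooden tray. Each pocket is 88 mm long (its x) by 52 mm wide (its y), its floor 4 mm above the bench, its 4 mm thick walls 10 mm high above the floor, so a stowed block stands 24 mm proud. The pockets lie end to end at 92 mm spacing; any may be used, one block each.
- pocket3 (a point): Centre of the floor of the other end pocket of the fixed wooden tray. Each pocket is 88 mm long (its x) by 52 mm wide (its y), its floor 4 mm above the bench, its 4 mm thick walls 10 mm high above the floor, so a stowed block stands 24 mm proud. The pockets lie end to end at 92 mm spacing; any may be used, one block each.
- scalebar_mid (a point): Centre of a white photographic scale bar with black ticks on top, 120 mm long (its x), 22 mm wide (its y), 12 mm high (its z), 60 g, at the start lying askew on the middle of the glass; this point is 6 mm above its underside.
- flask: Bystander: copper-coloured vacuum flask, 68 mm across, 200 mm high, origin under its centre. Leave alone.
- slidebox: Bystander: grey closed slide box 85 x 100 x 32 mm, origin under its centre. Leave alone.
Things that resemble listed ones, but are neither listed nor needed, are in the scene too. Of the things that look like the part that bears scalebar_mid, the middle-sized one is meant.

How it is judged:
On the way, in this order (a step that is already met when the one before it is completed fails the run):
1. All blocks lie on the glass in a closed row, square and flush to the long bar of the guide, the first against the end bar; the scale bar lies parallel beside them (gap over 5 mm); the button is up (y of block1_mid in the frame of corner between -0.025 and -0.018 m and angle between the x axis of each of block1_mid, block2_mid, block3_mid and the x axis of corner, either way round below 0.035 rad and angle between each of block1_mid, block2_mid, block3_mid, scalebar_mid's own z axis and vertical below 0.06 rad and z of block1_mid in the frame of corner between 0.014 and 0.02 m and x of block1_mid in the frame of corner between 0.036 and 0.209 m and (x of block1_mid in the frame of corner below 0.0435 m or horizontal distance between block1_mid and block2_mid below 0.0835 m or horizontal distance between block1_mid and block3_mid below 0.0835 m) and y of block2_mid in the frame of corner between -0.025 and -0.018 m and z of block2_mid in the frame of corner between 0.014 and 0.02 m and x of block2_mid in the frame of corner between 0.036 and 0.209 m and (x of block2_mid in the frame of corner below 0.0435 m or horizontal distance between block2_mid and block1_mid below 0.0835 m or horizontal distance between block2_mid and block3_mid below 0.0835 m) and y of block3_mid in the frame of corner between -0.025 and -0.018 m and z of block3_mid in the frame of corner between 0.014 and 0.02 m and x of block3_mid in the frame of corner between 0.036 and 0.209 m and (x of block3_mid in the frame of corner below 0.0435 m or horizontal distance between block3_mid and block1_mid below 0.0835 m or horizontal distance between block3_mid and block2_mid below 0.0835 m) and x of any of block1_mid, block2_mid, block3_mid in the frame of corner below 0.0435 m and y of scalebar_mid in the frame of corner between -0.195 and -0.06 m and x of scalebar_mid in the frame of corner between 0.04 and 0.235 m and z of scalebar_mid in the frame of corner between 0.003 and 0.009 m and angle between the x axis of scalebar_mid and the x axis of corner, either way round below 0.12 rad and value of joint scan_button below 0.001 m), for 0.3 s.
2. The button is pressed while the row is square (y of block1_mid in the frame of corner between -0.025 and -0.018 m and angle between the x axis of each of block1_mid, block2_mid, block3_mid and the x axis of corner, either way round below 0.035 rad and angle between each of block1_mid, block2_mid, block3_mid, scalebar_mid's own z axis and vertical below 0.06 rad and z of block1_mid in the frame of corner between 0.014 and 0.02 m and x of block1_mid in the frame of corner between 0.036 and 0.209 m and (x of block1_mid in the frame of corner below 0.0435 m or horizontal distance between block1_mid and block2_mid below 0.0835 m or horizontal distance between block1_mid and block3_mid below 0.0835 m) and y of block2_mid in the frame of corner between -0.025 and -0.018 m and z of block2_mid in the frame of corner between 0.014 and 0.02 m and x of block2_mid in the frame of corner between 0.036 and 0.209 m and (x of block2_mid in the frame of corner below 0.0435 m or horizontal distance between block2_mid and block1_mid below 0.0835 m or horizontal distance between block2_mid and block3_mid below 0.0835 m) and y of block3_mid in the frame of corner between -0.025 and -0.018 m and z of block3_mid in the frame of corner between 0.014 and 0.02 m and x of block3_mid in the frame of corner between 0.036 and 0.209 m and (x of block3_mid in the frame of corner below 0.0435 m or horizontal distance between block3_mid and block1_mid below 0.0835 m or horizontal distance between block3_mid and block2_mid below 0.0835 m) and x of any of block1_mid, block2_mid, block3_mid in the frame of corner below 0.0435 m and y of scalebar_mid in the frame of corner between -0.195 and -0.06 m and x of scalebar_mid in the frame of corner between 0.04 and 0.235 m and z of scalebar_mid in the frame of corner between 0.003 and 0.009 m and angle between the x axis of scalebar_mid and the x axis of corner, either way round below 0.12 rad and value of joint scan_button above 0.0035 m), for 0.1 s.
3. The button is let go and the row lies square and untouched while the scan runs (4 s) (all of step 1 and contact force between the fingers and block1 below 0.3 N and contact force between the fingers and block2 below 0.3 N and contact force between the fingers and block3 below 0.3 N), for 4 s.
At the end, for the whole second after the job is handed in: Every block that is present lies flat on the floor of a tray pocket (centre within 7.5 mm of the pocket's centre, height within 3 mm, lengthwise in the pocket within 0.15 rad), white side up; the scale bar still lies flat on the glass (((horizontal distance between block1_mid and pocket1 below 0.0075 m and z of block1_mid in the frame of pocket1 between 0.014 and 0.02 m and angle between the x axis of block1_mid and the x axis of pocket1, either way round below 0.15 rad) or (horizontal distance between block1_mid and pocket2 below 0.0075 m and z of block1_mid in the frame of pocket2 between 0.014 and 0.02 m and angle between the x axis of block1_mid and the x axis of pocket2, either way round below 0.15 rad) or (horizontal distance between block1_mid and pocket3 below 0.0075 m and z of block1_mid in the frame of pocket3 between 0.014 and 0.02 m and angle between the x axis of block1_mid and the x axis of pocket3, either way round below 0.15 rad)) and angle between each of block1_mid, block2_mid, block3_mid's own z axis and vertical below 0.12 rad and ((horizontal distance between block2_mid and pocket1 below 0.0075 m and z of block2_mid in the frame of pocket1 between 0.014 and 0.02 m and angle between the x axis of block2_mid and the x axis of pocket1, either way round below 0.15 rad) or (horizontal distance between block2_mid and pocket2 below 0.0075 m and z of block2_mid in the frame of pocket2 between 0.014 and 0.02 m and angle between the x axis of block2_mid and the x axis of pocket2, either way round below 0.15 rad) or (horizontal distance between block2_mid and pocket3 below 0.0075 m and z of block2_mid in the frame of pocket3 between 0.014 and 0.02 m and angle between the x axis of block2_mid and the x axis of pocket3, either way round below 0.15 rad)) and ((horizontal distance between block3_mid and pocket1 below 0.0075 m and z of block3_mid in the frame of pocket1 between 0.014 and 0.02 m and angle between the x axis of block3_mid and the x axis of pocket1, either way round below 0.15 rad) or (horizontal distance between block3_mid and pocket2 below 0.0075 m and z of block3_mid in the frame of pocket2 between 0.014 and 0.02 m and angle between the x axis of block3_mid and the x axis of pocket2, either way round below 0.15 rad) or (horizontal distance between block3_mid and pocket3 below 0.0075 m and z of block3_mid in the frame of pocket3 between 0.014 and 0.02 m and angle between the x axis of block3_mid and the x axis of pocket3, either way round below 0.15 rad)) and y of scalebar_mid in the frame of corner between -0.206 and 0 m and x of scalebar_mid in the frame of corner between 0 and 0.29 m and z of scalebar_mid in the frame of corner between 0.003 and 0.009 m); the robot touches nothing.
It fails at once if The flask or the slide box is moved by more than 20 mm (distance of any of flask, slidebox from where it was at the start of the episode above 0.02 m).
It fails at once if The gripper leans on the scanner glass with more than 15 N (contact force between the fingers and glass above 15 N).
Of block1, block2, block3 only 2 to 3 are there at a start; the rules pass over those that are not, and their reading is None.
At some moment in a run one of block1, block2, block3 may be knocked a few centimetres aside while the robot is not near it.
Once in a run the grip may slacken for a moment while it holds something.
It also fails if it takes over 210 s, if anything falls off the work surface, if the arm or the gripper's body presses on something with over 40 N, if the wrist force passes 120 N, or if a joint passes its speed limit or range.

## Working session

There is one attempt and no reset: what is moved stays moved. The work goes in short steps, Python scripts to look and compute and a tool call to move; the robot and the scene stay as the last step left them, time stands still between calls to the robot, and variables do not carry over. Pictures are saved under pics/ and viewed, and the job is handed in when it is done.

Besides the shell and the picture viewer there is one more tool, called as a command line: name --argument value ..., lists and objects as JSON in quotes. play_rows: Moves the arm, as the interface text tells. Its arguments: {"type":"object","properties":{"motion":{"type":"array"},"newtons":{"type":"number"}},"required":["motion"]}

```bash
ls; mkdir -p pics
python3 - <<'E'
from station import ctrl
import cv2
print(ctrl.get_obs())
for n in ["scene","top","wrist"]:
    im=ctrl.get_image(n); cv2.imwrite(f"pics/{n}0.png",im["color"][:,:,::-1]); print(n,im["mtx"].tolist(),im["T"].round(4).tolist(),[k for k in im])
E
```

```text
pics
{'t': 0.0, 'q': array([-1.36101633e+00,  5.33522043e-02,  1.61431318e+00,  4.30356253e-05,
        1.47601127e+00, -1.19012029e-01]), 'dq': array([ 0.00041143, -0.00065763,  0.00034809, -0.00210978, -0.00146174,
        0.00037708]), 'effort': array([-1.63974048e-03, -3.93690383e+01, -3.70178425e+01, -3.40751894e-04,
        7.06750201e-03, -9.70515657e-06]), 'tool_pos': array([ 0.20168443, -0.59089557,  0.23005446]), 'tool_rot': array([-3.09718112e+00, -5.13794702e-01,  8.12404280e-05]), 'contact_force': array([ 0.17281233, -0.68017483,  0.32627967]), 'wrist_torque': array([-4.91591165e-02, -9.04630736e-05, -4.61244541e-02]), 'opening': 0.08556150824782985}
scene [[372.83377160582967, 0.0, 314.86232468863045], [0.0, 372.83377160582967, 199.01492123013543], [0.0, 0.0, 1.0]] [[0.8779, -0.2747, 0.3923, 0.9045], [0.4784, 0.5396, -0.6928, -0.67], [-0.0213, 0.7959, 0.6051, 0.646], [0.0, 0.0, 0.0, 1.0]] ['color', 'mtx', 'T']
top [[460.9717635367972, 0.0, 320.84992354420604], [0.0, 460.9717635367972, 205.3062830779703], [0.0, 0.0, 1.0]] [[0.0068, 0.9876, -0.1566, 0.2588], [-1.0, 0.0071, 0.001, 0.0366], [0.0021, 0.1566, 0.9877, 1.6153], [0.0, 0.0, 0.0, 1.0]] ['color', 'mtx', 'T']
wrist [[343.3819184574143, 0.0, 320.7978647052643], [0.0, 343.3819184574143, 199.35442020291956], [0.0, 0.0, 1.0]] [[0.3223, 0.911, 0.2574, 0.2677], [-0.9466, 0.3105, 0.0862, -0.5695], [-0.0014, -0.2715, 0.9624, 0.373], [0.0, 0.0, 0.0, 1.0]] ['color', 'mtx', 'T']
```

View pics/scene0.png

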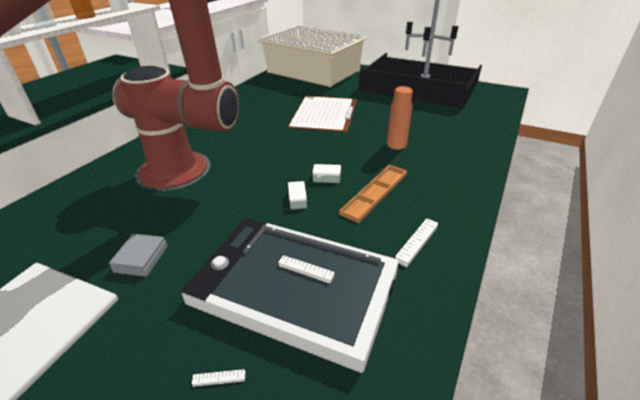

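View pics/top0.png

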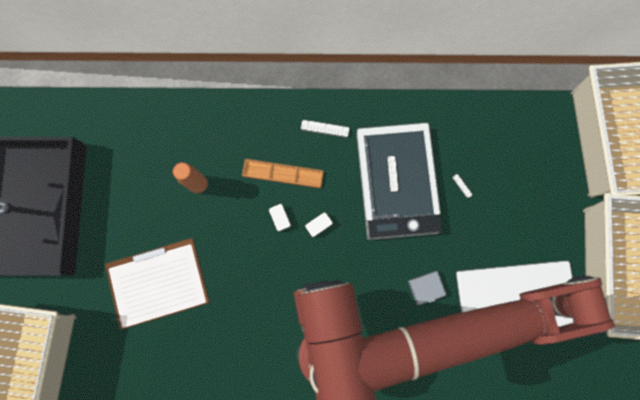

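View pics/wrist0.png

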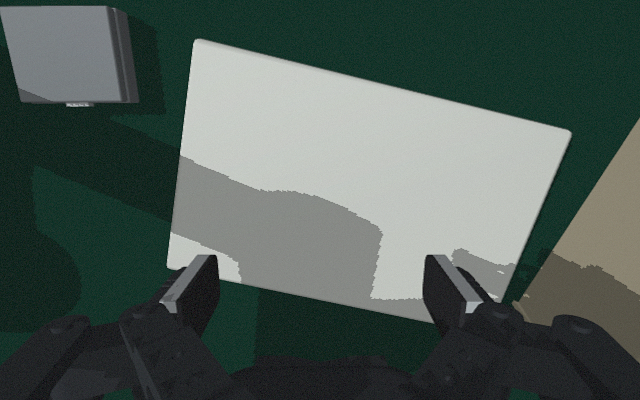

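```bash
cat > h.py <<'E'
import numpy as np, cv2
from scipy.spatial.transform import Rotation as R
from station import ctrl
def img(n,name=None):
    im=ctrl.get_image(n)
    if name: cv2.imwrite(f"pics/{name}.png",im["color"][:,:,::-1])
    return im
def ray(im,uv,z):
    uv=np.atleast_2d(np.asarray(uv,float)); K=im["mtx"];T=im["T"]
    d=np.c_[(uv[:,0]-K[0,2])/K[0,0],-(uv[:,1]-K[1,2])/K[1,1],-np.ones(len(uv))]@T[:3,:3].T
    c=T[:3,3]; s=(z-c[2])/d[:,2]
    return c+d*s[:,None]
def proj(im,p):
    p=np.atleast_2d(p); K=im["mtx"];T=im["T"]
    q=(p-T[:3,3])@T[:3,:3]
    return np.c_[K[0,0]*q[:,0]/-q[:,2]+K[0,2], K[1,1]*-q[:,1]/-q[:,2]+K[1,2]]
def crop(im,x0,y0,x1,y1,f,name):
    c=im["color"][y0:y1,x0:x1,::-1]
    cv2.imwrite(f"pics/{name}.png",cv2.resize(c,None,fx=f,fy=f,interpolation=cv2.INTER_CUBIC))
def tool():
    o=ctrl.get_obs(); return o["tool_pos"],R.from_rotvec(o["tool_rot"])
def yaw():
    # direction of tool y (jaw axis) in world, deg mod 180
    _,r=tool(); y=r.as_matrix()[:,1]; return np.degrees(np.arctan2(y[1],y[0]))
def row(pos,jaw=None,near=None):
    """shift (cm) and turn (deg) to world TCP pos, tool down, jaw axis direction deg (mod 180)"""
    p,r=tool(); M=r.as_matrix()
    sh=M.T@(np.asarray(pos)-p)*100
    if jaw is None: j=yaw()
    else:
        j0=yaw(); j=j0+((jaw-j0+90)%180-90)
    a=np.radians(j); y=np.array([np.cos(a),np.sin(a),0]); z=np.array([0,0,-1]); x=np.cross(y,z)
    T=R.from_matrix(np.c_[x,y,z]); rv=np.degrees((r.inv()*T).as_rotvec())
    return sh.round(2),rv.round(1)
E
python3 - <<'E'
from h import *
im=img("top"); 
crop(im,230,110,480,245,3.1,"t1")
for n,uv,z in [("b1",(279,217),.034),("b2",(319,224),.034),("flask",(183,172),.2),("tray0",(243,169),.014),("tray1",(323,177),.014),("bar",(393,173),.057),("btn",(413,225),.054),("corner?",(370,210),.055)]: print(n,ray(im,uv,z).round(3))
im=img("scene"); crop(im,170,150,450,370,2.8,"s1")
print(yaw())
E
```

```text
b1 [[0.468 0.18  0.034]]
b2 [[0.444 0.041 0.034]]
flask [[0.586 0.469 0.2  ]]
tray0 [[0.642 0.313 0.014]]
tray1 [[0.615 0.028 0.014]]
bar [[ 0.621 -0.214  0.057]]
btn [[ 0.441 -0.279  0.054]]
corner? [[ 0.491 -0.133  0.055]]
-71.16090327556799
```

View pics/t1.png

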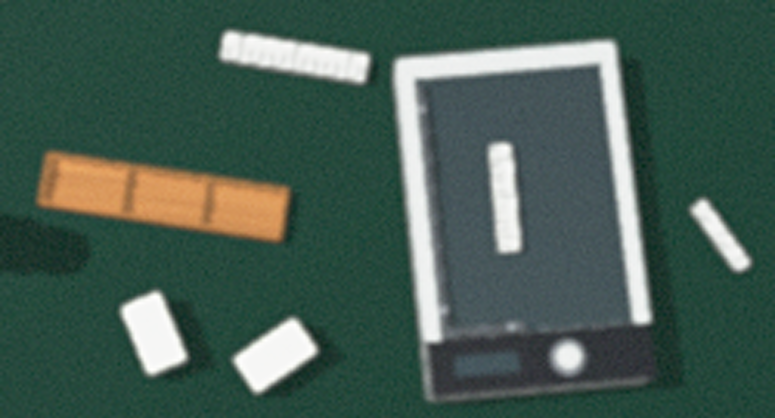

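View pics/s1.png

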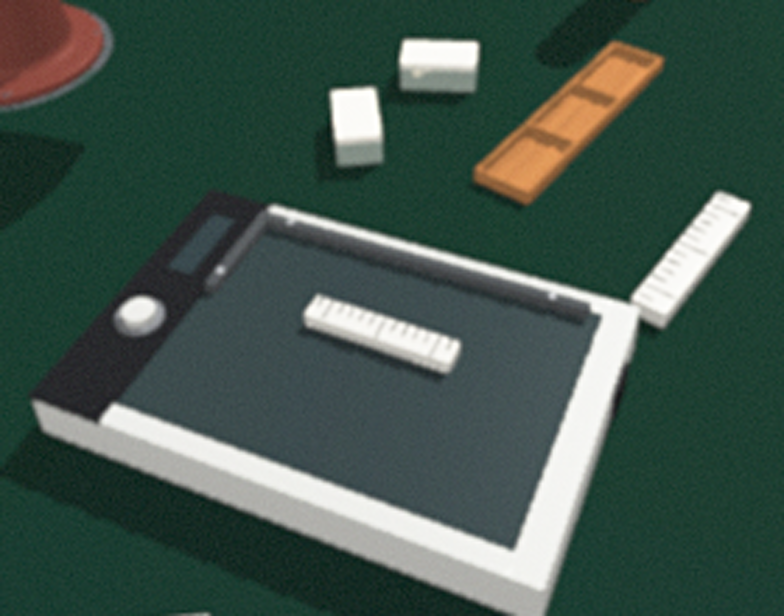

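The scale-bar candidates in the top view are the large one at (325,128) on the bench, the middle one at (393,173) on the glass, and the small one at (461,186). I choose (393,173). The white blocks are at (279,217) and (319,224); the white lid panel at (515,285) is not a block. Next is a close survey with the wrist camera.

```bash
python3 -c "
from h import *
print(row((.61,-.235,.29),-86))"
```

```text
(array([ 50.14, -20.54,  -5.9 ]), array([-0.1, -0. , 14.8]))
```

play_rows --motion '[[[-1,50.1,-20.5,-5.9,0,0,14.8],[-1,50.1,-20.5,-5.9,0,0,14.8],[-1,50.1,-20.5,-5.9,0,0,14.8],[-1,50.1,-20.5,-5.9,0,0,14.8],[-1,50.1,-20.5,-5.9,0,0,14.8],[-1,50.1,-20.5,-5.9,0,0,14.8],[-1,50.1,-20.5,-5.9,0,0,14.8],[-1,50.1,-20.5,-5.9,0,0,14.8],[-1,50.1,-20.5,-5.9,0,0,14.8],[-1,50.1,-20.5,-5.9,0,0,14.8],[-1,50.1,-20.5,-5.9,0,0,14.8],[-1,50.1,-20.5,-5.9,0,0,14.8]]]'

```text
t: 1.75
tool_pos: [0.6089, -0.2365, 0.2897]
tool_rot: [-3.139, -0.108, 0.001]
contact_force: [0.2, 0.4, 0.5]
opening: 0.0854
```

```bash
python3 -c "
from h import *
im=img('wrist','w1');img('scene','s2');img('top','t2'); print(tool()[0],yaw(),ctrl.get_obs()['t'])"
```

```text
[ 0.60903517 -0.23638519  0.2899408 ] -86.05161224050829 1.9
```

View pics/w1.png

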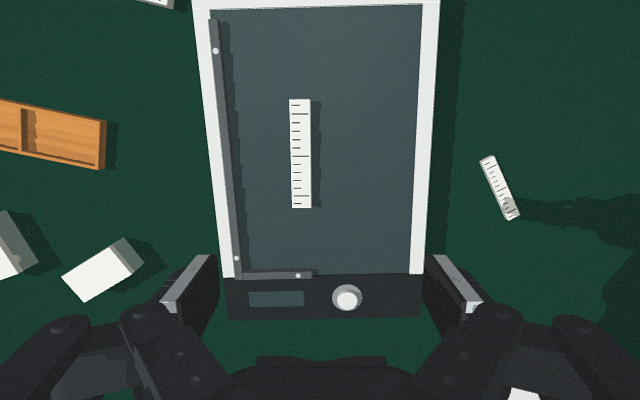

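View pics/t2.png

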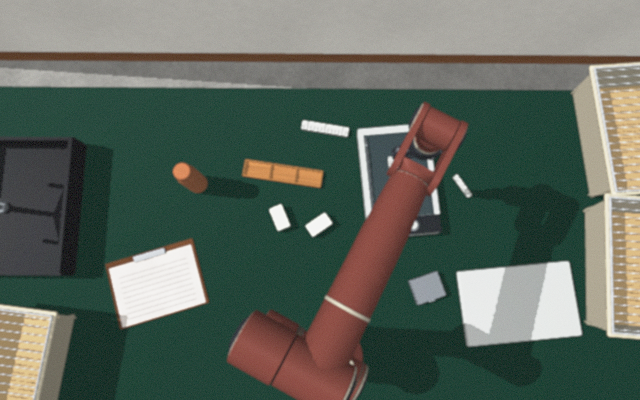

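Run:
```python
from h import *
im=img("wrist")
crop(im,190,0,450,150,3,"c1"); crop(im,190,140,450,330,3,"c2")
hsv=cv2.cvtColor(im["color"],cv2.COLOR_RGB2HSV)
m=((hsv[...,1]<40)&(hsv[...,2]>190)).astype(np.uint8); 
sub=np.zeros_like(m); sub[85:220,270:325]=m[85:220,270:325]
c=max(cv2.findContours(cv2.morphologyEx(sub,cv2.MORPH_CLOSE,np.ones((9,9))),0,1)[0],key=cv2.contourArea)
b=cv2.boxPoints(cv2.minAreaRect(c)); w=ray(im,b,.057); print(b,w.round(4)); print(w.mean(0))
```

```text
[[288.8546   100.002655]
 [308.9934    99.636505]
 [310.94513  206.98282 ]
 [290.80634  207.34897 ]] [[ 0.6786 -0.1984  0.057 ]
 [ 0.6804 -0.2195  0.057 ]
 [ 0.5628 -0.2287  0.057 ]
 [ 0.5608 -0.2057  0.057 ]]
[ 0.62066033 -0.21306859  0.057     ]
```

View pics/c1.png

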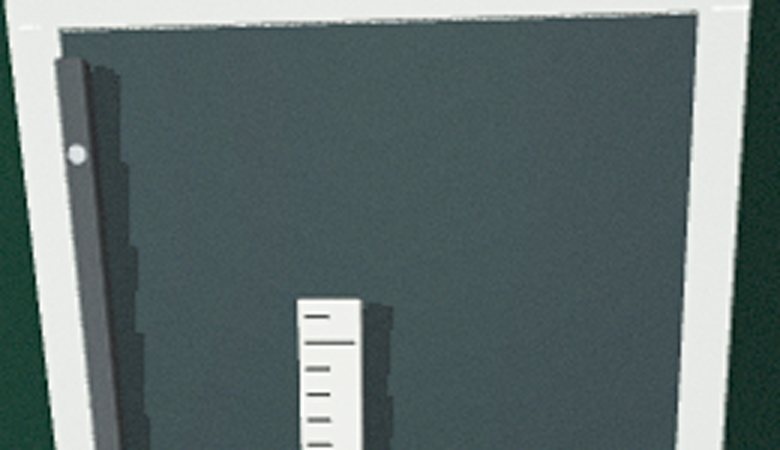

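View pics/c2.png

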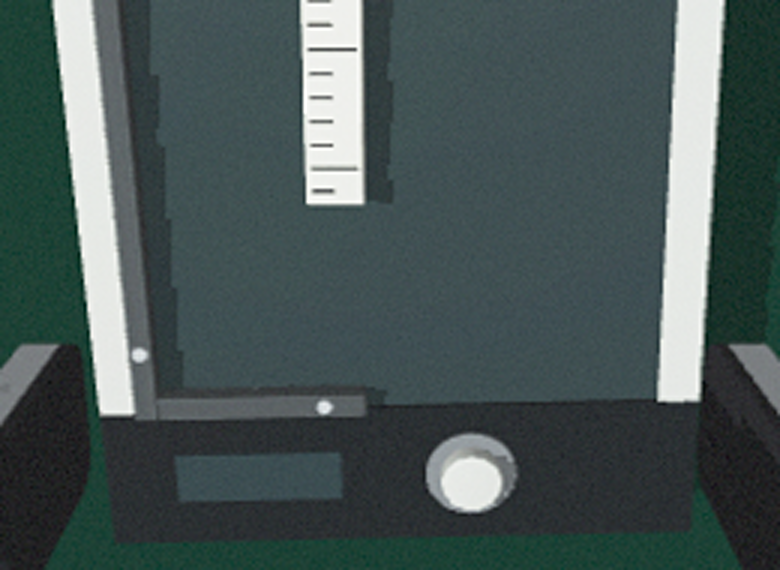

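Run:
```python
from h import *
im=img("wrist")
w=ray(im,[(210,10),(422.3,4),(409.3,274)],.045)[:,:2]; print(w)
m=np.array([(.29,.01),(.29,-.206),(-.01,-.206)])
# rigid fit
A=m-m.mean(0);B=w-w.mean(0); th=np.arctan2((A[:,0]*B[:,1]-A[:,1]*B[:,0]).sum(),(A*B).sum())
Rm=np.array([[np.cos(th),-np.sin(th)],[np.sin(th),np.cos(th)]]); t=w.mean(0)-Rm@m.mean(0)
print("yaw",np.degrees(th),"corner",t,"res",(m@Rm.T+t-w)*1000)
print("inner top edge", ((ray(im,[(218,20.7),(242.3,273.3)],.055)[:,:2]-t)@Rm)*1000)
# button ellipse centre top
print("btn", ray(im,(190+471/3,140+483/3),.054))
print("bar local",(np.array([.62066,-.21307])-t)@Rm, "scanner centre", Rm@np.array([.12,-.098])+t)
pts=[np.r_[Rm@np.array(p)/1+t,z] for p,z in [((0,0),.055),((0.27,0),.055),((0,-.08),.055),((0,0),.045)]]
print(proj(im,np.array(pts)).round(1))
```

```text
[[ 0.76101377 -0.11348188]
 [ 0.78112103 -0.32772339]
 [ 0.48025919 -0.35639349]]
yaw 5.264218436510665 corner [ 0.47263838 -0.1498637 ] res [[-0.5160403   0.18313371]
 [-0.80557233 -0.66430373]
 [ 1.32161263  0.48117001]]
inner top edge [[ 2.78344266e+02  4.48600354e-03]
 [-3.67974227e-01 -3.83606201e-01]]
btn [[ 0.44238098 -0.28097183  0.054     ]]
bar local [ 0.14159819 -0.07652051] scanner centre [ 0.60112362 -0.2364405 ]
[[242.  273. ]
 [218.9  29.9]
 [307.6 271.7]
 [243.7 269.2]]
```

```bash
cat >> h.py <<'E'
TH=np.radians(5.26); C0=np.array([.4726,-.1499]); RM=np.array([[np.cos(TH),-np.sin(TH)],[np.sin(TH),np.cos(TH)]])
def G(x,y): return RM@np.array([x,y])+C0   # guide frame (m) -> world xy
def L(p): return (np.asarray(p)[:2]-C0)@RM
JY=-84.74
E
python3 -c "
from h import *
print(row((.6207,-.2131,.10),-86)[0],row((.6207,-.2131,.048),-86))"
```

```text
[ 1.3 -2.2 19. ] (array([ 1.3, -2.2, 24.2]), array([-0.1,  0. , -0. ]))
```

play_rows --motion '[[[-1,1.3,-2.2,6,0,0,0],[-1,1.3,-2.2,12,0,0,0],[-1,1.3,-2.2,18,0,0,0],[-1,1.3,-2.2,21,0,0,0],[-1,1.3,-2.2,23,0,0,0],[-1,1.3,-2.2,24.2,0,0,0],[-1,1.3,-2.2,24.2,0,0,0],[0,1.3,-2.2,24.2,0,0,0],[0.9,1.3,-2.2,24.2,0,0,0],[0.9,1.3,-2.2,24.2,0,0,0],[0.9,1.3,-2.2,24.2,0,0,0],[0.9,1.3,-2.2,24.2,0,0,0],[0.9,1.3,-2.2,24.2,0,0,0],[0.9,1.3,-2.2,24.2,0,0,0]]]' --newtons 25

```text
t: 3.75
tool_pos: [0.6211, -0.2132, 0.0488]
tool_rot: [-3.139, -0.109, -0.001]
contact_force: [-0.1, 0.7, 5.0]
opening: 0.0212
```

```bash
python3 -c "
from h import *
im=img('wrist','w2');print(tool()[0],yaw(),L(tool()[0]))
p=G(.14,-.165)
print(row((*p,.075),JY),row((*p,.0485),JY))"
```

```text
[ 0.62112946 -0.21320436  0.0487585 ] -86.02395324008708 [ 0.14210054 -0.07665428]
(array([-0.01,  8.84, -2.63]), array([-0. , -0. , -1.3])) (array([-0.01,  8.84,  0.02]), array([-0. , -0. , -1.3]))
```

View pics/w2.png

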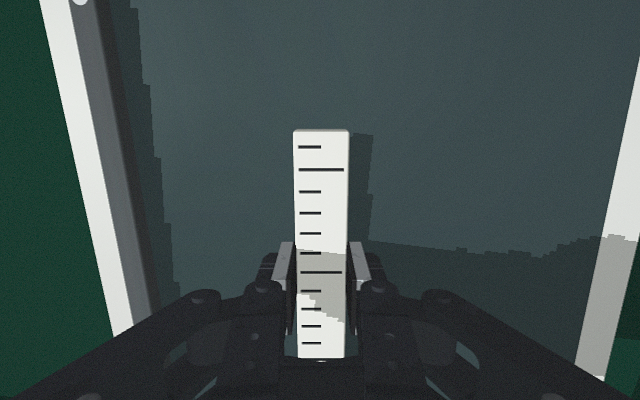

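play_rows --motion '[[[0.9,0,0,-1.5,0,0,0],[0.9,0,2,-1.5,0,0,-0.6],[0.9,0,5,-1.5,0,0,-1.3],[0.9,0,8,-1.5,0,0,-1.3],[0.9,0,8.85,-1.5,0,0,-1.3],[0.9,0,8.85,-0.8,0,0,-1.3],[0.9,0,8.85,-0.3,0,0,-1.3],[0.9,0,8.85,-0.1,0,0,-1.3],[0.9,0,8.85,-0.05,0,0,-1.3],[0.9,0,8.85,-0.05,0,0,-1.3]]]'

```text
t: 5.05
tool_pos: [0.6274, -0.3012, 0.0493]
tool_rot: [-3.138, -0.145, -0.002]
contact_force: [0.1, -0.4, -0.5]
opening: 0.0211
```

```bash
python3 -c "
from h import *
im=img('wrist','w3')"
```

```text
(no output)
```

View pics/w3.png

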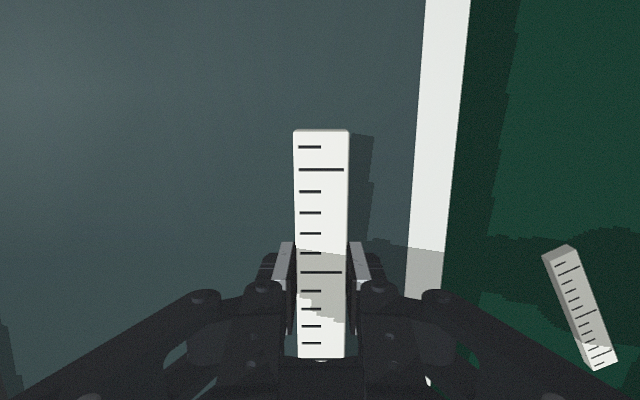

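```bash
python3 -c "
from h import *
print(row((.55,.15,.28),-90))"
```

```text
(array([ -3.52, -45.66, -23.06]), array([-0. , -0.1,  5.3]))
```

play_rows --motion '[[[-0.2,0,0,0,0,0,0],[-0.2,0,0,0,0,0,0],[-0.2,0,0,0,0,0,0],[-0.2,0,0,-1,0,0,0],[-1,0,0,-4,0,0,0],[-1,0,0,-10,0,0,0],[-1,-1,-5,-15,0,0,0],[-1,-1,-11,-18,0,0,0],[-1,-3.5,-17,-20,0,0,3],[-1,-3.5,-45.7,-23,0,0,5.3],[-1,-3.5,-45.7,-23,0,0,5.3],[-1,-3.5,-45.7,-23,0,0,5.3],[-1,-3.5,-45.7,-23,0,0,5.3],[-1,-3.5,-45.7,-23,0,0,5.3],[-1,-3.5,-45.7,-23,0,0,5.3],[-1,-3.5,-45.7,-23,0,0,5.3],[-1,-3.5,-45.7,-23,0,0,5.3]]]'

```text
t: 7.22
tool_pos: [0.5503, 0.1491, 0.2793]
tool_rot: [-3.142, 0.003, -0.001]
contact_force: [-0.3, -0.2, -0.4]
opening: 0.0859
```

```bash
python3 -c "
from h import *
im=img('wrist','w4');img('scene','s4');print(tool()[0],yaw())"
```

```text
[0.55034156 0.14912056 0.27921309] -90.12368609311099
```

View pics/w4.png

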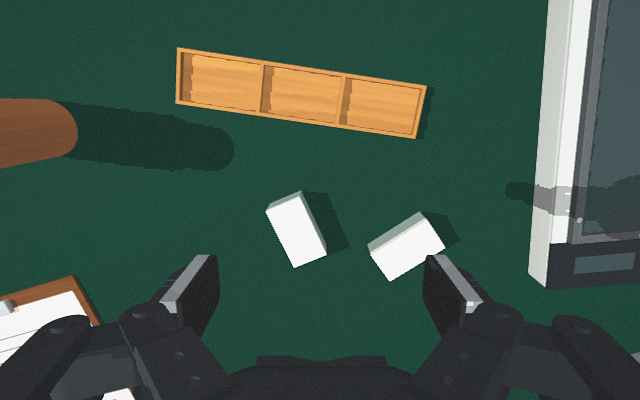

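View pics/s4.png

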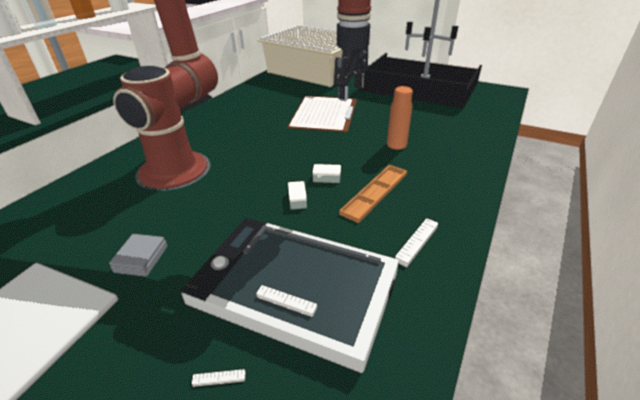

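```bash
cat >> h.py <<'E'
def blocks(im,z=.034,thr=215,roi=None,show=None):
    g=im["color"].min(2); m=(g>thr).astype(np.uint8)
    if roi: k=np.zeros_like(m); k[roi[1]:roi[3],roi[0]:roi[2]]=1; m*=k
    m=cv2.morphologyEx(m,cv2.MORPH_OPEN,np.ones((3,3)))
    out=[]
    for c in cv2.findContours(m,0,1)[0]:
        if cv2.contourArea(c)<400: continue
        w=ray(im,c[:,0,:],z)[:,:2].astype(np.float32)
        (cx,cy),(a,b),_=r=cv2.minAreaRect(w*1000); bp=cv2.boxPoints(r)
        e=max([bp[1]-bp[0],bp[2]-bp[1]],key=np.linalg.norm); th=np.degrees(np.arctan2(e[1],e[0]))
        out.append(((cx/1000,cy/1000),(round(max(a,b),1),round(min(a,b),1)),(th+90)%180-90))
    return out
E
python3 - <<'E'
from h import *
im=img("wrist")
for t in (180,205,225): print(t,blocks(im,roi=(240,170,460,290),thr=t))
g=im["color"]; print(g[230,300],g[203,285],g[245,405],g[228,395])
h=cv2.cvtColor(im["color"],cv2.COLOR_RGB2HSV)
m=((h[...,0]<25)&(h[...,1]>100)&(h[...,2]>120)).astype(np.uint8); m[:, :150]=0; m[150:]=0
m=cv2.morphologyEx(m,cv2.MORPH_CLOSE,np.ones((7,7)))
c=max(cv2.findContours(m,0,1)[0],key=cv2.contourArea)
w=ray(im,c[:,0,:],.014)[:,:2].astype(np.float32)*1000
r=cv2.minAreaRect(w);print(r,cv2.boxPoints(r))
crop(im,160,30,440,150,2.8,"tray")
E
```

```text
180 [((0.445845703125, 0.043298763275146486), (80.4, 47.9), np.float32(-55.427727)), ((0.4690999755859375, 0.1783787384033203), (81.5, 44.3), np.float32(23.253288))]
205 [((0.4456270446777344, 0.04336191177368164), (80.0, 47.5), np.float32(-55.123043)), ((0.46889190673828124, 0.17849359130859374), (81.1, 44.1), np.float32(23.396729))]
225 [((0.444695556640625, 0.042713085174560544), (79.8, 44.0), np.float32(-55.10662)), ((0.46868359375, 0.1785641326904297), (79.8, 43.6), np.float32(23.253296))]
[247 247 246] [245 245 242] [247 247 246] [146 171 161]
((629.2003173828125, 172.06776428222656), (280.7067565917969, 60.443721771240234), 81.61966705322266) [[578.8456    37.617645]
 [638.6439    28.80838 ]
 [679.55505  306.51788 ]
 [619.7567   315.32715 ]]
```

View pics/tray.png

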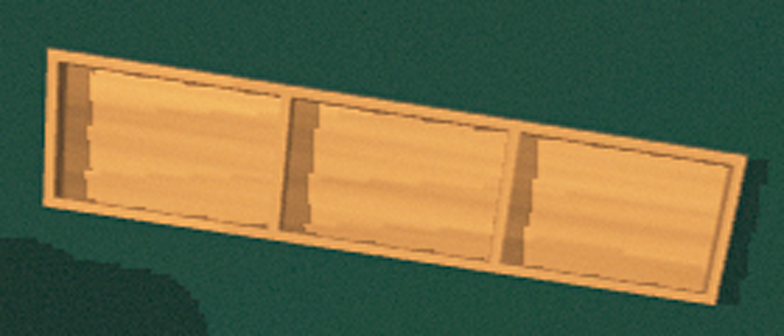

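```bash
python3 -c "
from h import *
print(row((.4447,.0427,.08),34.9),row((.4447,.0427,.010),34.9), ctrl.get_obs()['q'].round(2))"
```

```text
(array([-10.55,  10.68,  19.91]), array([-0., -0., 55.])) (array([-10.56,  10.68,  26.91]), array([-0., -0., 55.])) [ 0.13 -0.1   1.69  0.    1.56  1.71]
```

play_rows --motion '[[[-1,-10.6,10.7,8,0,0,55],[-1,-10.6,10.7,14,0,0,55],[-1,-10.6,10.7,17,0,0,55],[-1,-10.6,10.7,19,0,0,55],[-1,-10.6,10.7,19.5,0,0,55],[-1,-10.6,10.7,20,0,0,55],[-1,-10.6,10.7,20,0,0,55],[-1,-10.6,10.7,23,0,0,55],[-1,-10.6,10.7,25,0,0,55],[-1,-10.6,10.7,26.9,0,0,55],[-1,-10.6,10.7,26.9,0,0,55],[0.9,-10.6,10.7,26.9,0,0,55],[0.9,-10.6,10.7,26.9,0,0,55],[0.9,-10.6,10.7,26.9,0,0,55],[0.9,-10.6,10.7,26.9,0,0,55],[0.9,-10.6,10.7,26.9,0,0,55]]]' --newtons 50

```text
t: 9.38
tool_pos: [0.4456, 0.0424, 0.0116]
tool_rot: [-2.784, 1.452, -0.005]
contact_force: [-0.8, -0.1, 7.3]
opening: 0.043
```

```bash
python3 -c "
from h import *
im=img('wrist','w5');print(tool()[0],yaw(),ctrl.get_obs()['opening'],row((*G(.042,-.0235),.10),JY))"
```

```text
[0.4456232  0.04239794 0.01157881] -145.10234380753178 0.04309093017540913 (array([21.45,  6.28, -8.82]), array([ -0.1,  -0.2, -60.4]))
```

View pics/w5.png

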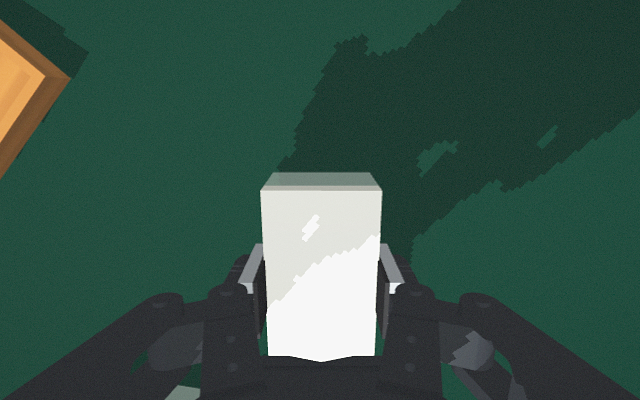

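play_rows --motion '[[[0.9,0,0,-3,0,0,0],[0.9,0,0,-8,0,0,0],[0.9,4,1,-9,0,0,-10],[0.9,8,2,-9,0,0,-20],[0.9,12,3,-9,0,0,-30],[0.9,16,4.5,-9,0,0,-40],[0.9,19,5.5,-9,0,0,-50],[0.9,21.4,6.3,-9,0,0,-60.4],[0.9,21.4,6.3,-9,0,0,-60.4],[0.9,21.4,6.3,-9,0,0,-60.4]]]'

```text
t: 10.68
tool_pos: [0.5154, -0.1683, 0.1011]
tool_rot: [-3.137, -0.142, -0.003]
contact_force: [0.1, 0.9, -1.9]
opening: 0.043
```

```bash
python3 -c "
from h import *
im=img('wrist','w6');img('scene','s6');print(tool()[0],L(tool()[0]),yaw(),ctrl.get_obs()['opening'],row((*G(.043,-.0235),.0565),JY))"
```

```text
[ 0.51558824 -0.168096    0.1013813 ] [ 0.04113908 -0.02206034] -84.71890283460912 0.04284019178441228 (array([0.17, 0.15, 4.49]), array([-0. , -0.1,  0. ]))
```

View pics/w6.png

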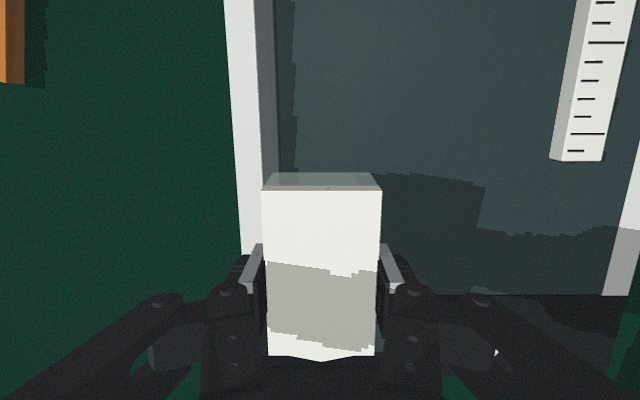

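View pics/s6.png

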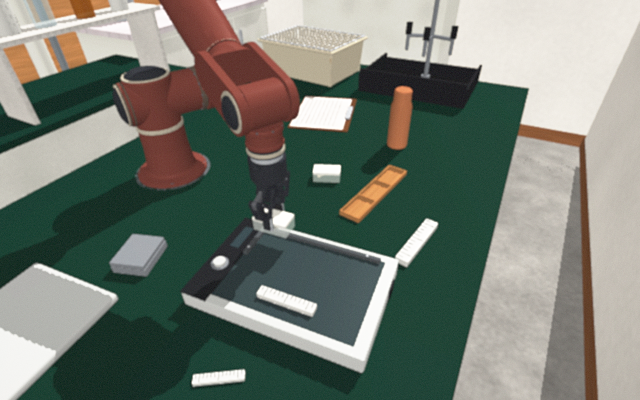

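play_rows --motion '[[[0.9,0.3,0.25,2,0,0,0],[0.9,0.3,0.25,3.5,0,0,0],[0.9,0.3,0.25,4.1,0,0,0],[0.9,0.3,0.25,4.35,0,0,0],[0.9,0.3,0.25,4.45,0,0,0],[0.9,0.3,0.25,4.45,0,0,0]]]'

```text
t: 11.52
tool_pos: [0.5193, -0.1705, 0.0574]
tool_rot: [-3.138, -0.145, -0.005]
contact_force: [-0.2, 0.4, -1.7]
opening: 0.0431
```

```bash
python3 -c "
from h import *
im=img('wrist','w7');img('scene','s7');print(tool()[0],L(tool()[0]),yaw(),ctrl.get_obs()['opening'],ctrl.get_obs()['contact_force'])"
```

```text
[ 0.51929585 -0.17048207  0.05746318] [ 0.04461234 -0.02477626] -84.72125047890333 0.04270005850868593 [ 0.73745202  0.25325675 -1.41200186]
```

View pics/w7.png

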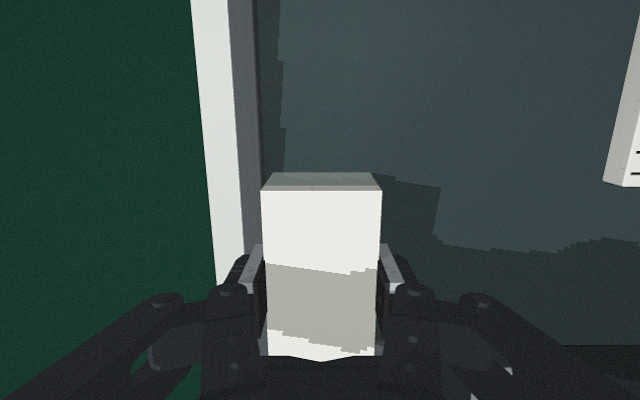

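play_rows --motion '[[[0.9,-0.1,-0.1,0,0,0,0],[0.9,-0.3,-0.2,0,0,0,0],[0.9,-0.4,-0.3,0,0,0,0],[0.9,-0.5,-0.4,0,0,0,0],[0.9,-0.5,-0.4,0,0,0,0],[0.9,-0.5,-0.4,0,0,0,0]]]'

```text
t: 12.38
tool_pos: [0.5152, -0.1675, 0.0581]
tool_rot: [3.137, 0.145, 0.011]
contact_force: [4.7, -1.2, -3.5]
opening: 0.043
```

```bash
python3 -c "
from h import *
print(tool()[0],L(tool()[0]),yaw(),ctrl.get_obs()['opening'],RM.T@ctrl.get_obs()['contact_force'][:2],ctrl.get_obs()['contact_force'])"
```

```text
[ 0.5152142  -0.16749305  0.05811229] [ 0.0408219  -0.02142564] -84.71996107862991 0.04301260967756763 [ 4.6190921  -1.60311854] [ 4.7466074  -1.17291051 -3.47316267]
```

play_rows --motion '[[[0.9,0,0,0.1,0,0,0],[0.9,0,0,0.15,0,0,0],[-0.5,0,0,0.1,0,0,0],[-0.5,0,0,0.1,0,0,0],[-0.5,0,0,0.1,0,0,0],[-0.5,0,0,-1,0,0,0],[-0.5,0,0,-4,0,0,0],[-0.5,0,0,-9,0,0,0],[-0.5,0,0,-15,0,0,0],[-0.5,0,0,-18,0,0,0],[-0.5,0,0,-18,0,0,0]]]'

```text
t: 13.75
tool_pos: [0.5157, -0.1681, 0.2429]
tool_rot: [3.133, 0.145, 0.021]
contact_force: [0.1, -0.2, 0.2]
opening: 0.0641
```

```bash
cat >> h.py <<'E'
def local(bl):
    return [(L(c).round(4).tolist(),s,round(float(t)-5.26,2)) for c,s,t in bl]
E
python3 -c "
from h import *
im=img('wrist','w8');print(tool()[0]);print(local(blocks(im,z=.079,thr=225)))"
```

```text
[ 0.51454815 -0.16753241  0.23991507]
[([0.0224, 0.2629], (46.5, 19.9), -13.53), ([0.0399, -0.0218], (78.8, 43.5), 0.12), ([0.0606, -0.1953], (95.4, 13.9), -0.04), ([0.1163, -0.1557], (39.7, 19.6), 0.14), ([0.1585, -0.1557], (39.9, 19.8), 0.02), ([0.0968, 0.0152], (190.6, 13.5), 0.07)]
```

View pics/w8.png

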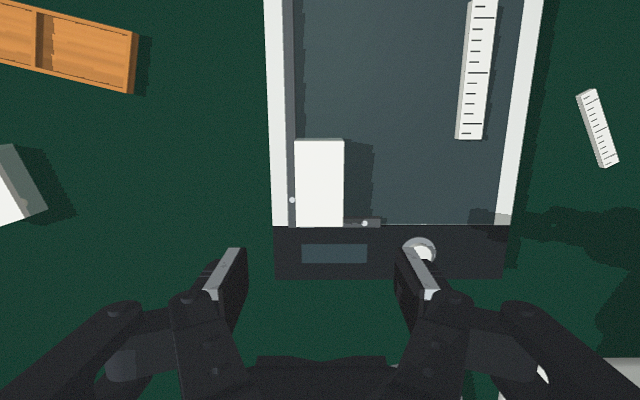

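```bash
python3 -c "
from h import *
print(row((.50,.18,.22),-66.7))"
```

```text
(array([  1.73, -34.75,   1.88]), array([  0.3,  -0.5, -18. ]))
```

play_rows --motion '[[[-1,1.7,-34.8,1.9,0.3,-0.5,-18],[-1,1.7,-34.8,1.9,0.3,-0.5,-18],[-1,1.7,-34.8,1.9,0.3,-0.5,-18],[-1,1.7,-34.8,1.9,0.3,-0.5,-18],[-1,1.7,-34.8,1.9,0.3,-0.5,-18],[-1,1.7,-34.8,1.9,0.3,-0.5,-18],[-1,1.7,-34.8,1.9,0.3,-0.5,-18],[-1,1.7,-34.8,1.9,0.3,-0.5,-18],[-1,1.7,-34.8,1.9,0.3,-0.5,-18]]]'

```text
t: 14.92
tool_pos: [0.4996, 0.1793, 0.2192]
tool_rot: [3.077, 0.631, -0.002]
contact_force: [-0.2, -0.4, 0.7]
opening: 0.0852
```

```bash
python3 -c "
from h import *
im=img('wrist','w9');print(tool()[0],yaw());print(blocks(im,z=.034,thr=225))
b=[b for b in blocks(im,z=.034,thr=225) if 75<b[1][0]<85]
for c,s,t in b: print(row((*c,.012),t+90))"
```

```text
[0.49971737 0.17929594 0.21951193] -66.82418530049992
[((0.468223388671875, 0.17873196411132813), (80.3, 44.0), np.float32(23.392601)), ((0.2975060729980469, 0.43914544677734374), (189.2, 28.0), np.float32(8.85849)), ((0.571576904296875, -0.11727980041503906), (138.0, 49.8), np.float32(5.1745377))]
(array([-2.91, -1.19, 20.75]), array([-0. ,  0. , -0.2]))
```

View pics/w9.png

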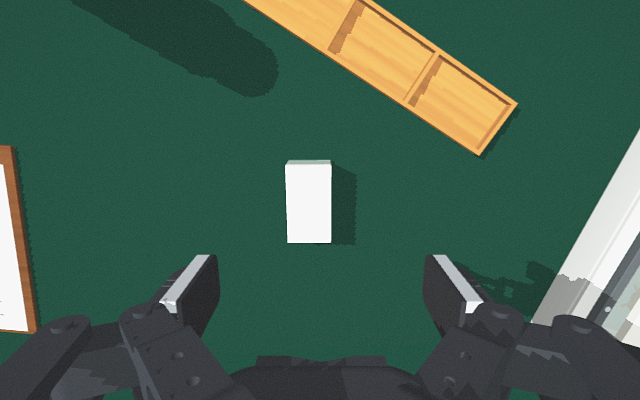

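play_rows --motion '[[[-1,-2.9,-1.2,6,0,0,-0.2],[-1,-2.9,-1.2,12,0,0,-0.2],[-1,-2.9,-1.2,15,0,0,-0.2],[-1,-2.9,-1.2,18,0,0,-0.2],[-1,-2.9,-1.2,20,0,0,-0.2],[-1,-2.9,-1.2,20.8,0,0,-0.2],[-1,-2.9,-1.2,20.8,0,0,-0.2],[0.9,-2.9,-1.2,20.8,0,0,-0.2],[0.9,-2.9,-1.2,20.8,0,0,-0.2],[0.9,-2.9,-1.2,20.8,0,0,-0.2],[0.9,-2.9,-1.2,20.8,0,0,-0.2],[0.9,-2.9,-1.2,20.8,0,0,-0.2]]]' --newtons 50

```text
t: 16.48
tool_pos: [0.4692, 0.1792, 0.0128]
tool_rot: [-3.076, -0.637, -0.002]
contact_force: [-0.7, -0.5, 6.6]
opening: 0.0429
```

```bash
python3 -c "
from h import *
print(tool()[0],yaw(),ctrl.get_obs()['opening'],row((*G(.128,-.0240),.11),JY))"
```

```text
[0.46924903 0.17919598 0.01275992] -66.6176862623512 0.04292950730295103 (array([-1.32, 36.6 , -9.72]), array([-0. , -0.1, 18.1]))
```

play_rows --motion '[[[0.9,0,0,-3,0,0,0],[0.9,0,0,-8,0,0,0],[0.9,0,4,-9.7,0,0,4],[0.9,-1.3,10,-9.7,0,0,8],[0.9,-1.3,16,-9.7,0,0,13],[0.9,-1.3,22,-9.7,0,0,18.1],[0.9,-1.3,28,-9.7,0,0,18.1],[0.9,-1.3,33,-9.7,0,0,18.1],[0.9,-1.3,36.6,-9.7,0,0,18.1],[0.9,-1.3,36.6,-9.7,0,0,18.1],[0.9,-1.3,36.6,-9.7,0,0,18.1]]]'

```text
t: 17.85
tool_pos: [0.6016, -0.1612, 0.1088]
tool_rot: [-3.137, -0.145, 0.001]
contact_force: [0.0, 0.6, -1.1]
opening: 0.0426
```

```bash
python3 -c "
from h import *
im=img('wrist','w10');img('scene','s10');print(tool()[0],L(tool()[0]),yaw(),ctrl.get_obs()['opening'],row((*G(.127,-.0245),.0593),JY))"
```

```text
[ 0.60174897 -0.16067896  0.10920125] [ 0.12761696 -0.02257335] -84.65033762798423 0.04300672514240922 (array([-0.06,  0.2 ,  4.99]), array([-0.1, -0. ,  0.1]))
```

View pics/w10.png

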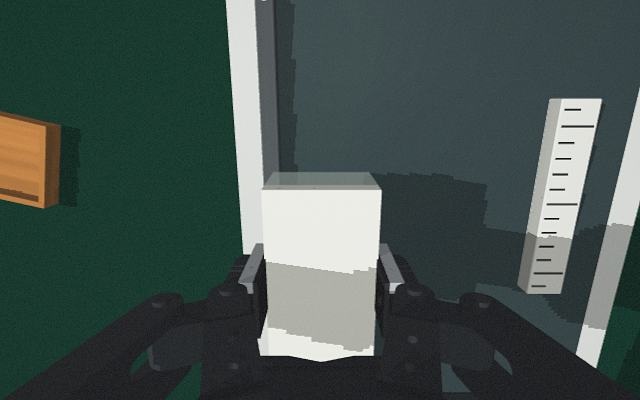

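View pics/s10.png

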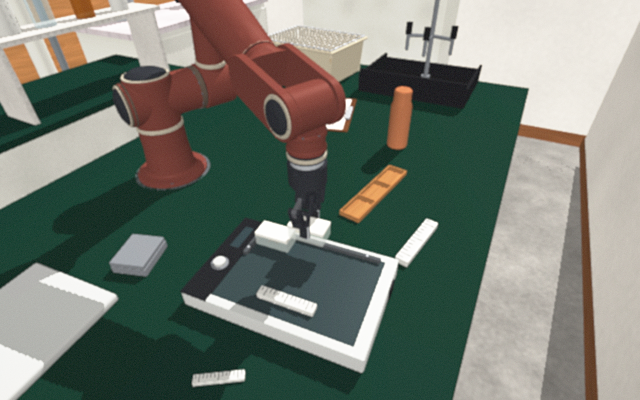

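play_rows --motion '[[[0.9,-0.05,0.2,2,0,0,0],[0.9,-0.05,0.2,4,0,0,0],[0.9,-0.05,0.2,4.8,0,0,0],[0.9,-0.05,0.2,5.05,0,0,0],[0.9,-0.05,0.2,5.05,0,0,0],[0.9,-0.25,0,5.05,0,0,0],[0.9,-0.45,-0.1,5.05,0,0,0],[0.9,-0.65,-0.15,5.05,0,0,0],[0.9,-0.8,-0.2,5.05,0,0,0],[0.9,-0.8,-0.2,5.05,0,0,0],[0.9,-0.8,-0.2,5.05,0,0,0]]]'

```text
t: 19.32
tool_pos: [0.5949, -0.1597, 0.0595]
tool_rot: [3.138, 0.147, 0.006]
contact_force: [5.4, -0.7, -2.3]
opening: 0.043
```

```bash
python3 -c "
from h import *
print(tool()[0],L(tool()[0]),yaw(),ctrl.get_obs()['opening'],RM.T@ctrl.get_obs()['contact_force'][:2],ctrl.get_obs()['contact_force'])"
```

```text
[ 0.59488144 -0.15973446  0.05948738] [ 0.12086493 -0.02100325] -84.64870197894473 0.04302865621391801 [ 5.35138864 -1.22934202] [ 5.44155407 -0.7335744  -2.30492203]
```

Contact with the neighbour felt at x = 120.9 mm, as predicted. Setting down, releasing, rising and looking.

play_rows --motion '[[[0.9,0,0,0.12,0,0,0],[0.9,0,0,0.15,0,0,0],[-0.5,0,0,0.1,0,0,0],[-0.5,0,0,0.1,0,0,0],[-0.5,0,0,0.1,0,0,0],[-0.5,0,0,-1,0,0,0],[-0.5,0,0,-4,0,0,0],[-0.5,0,0,-9,0,0,0],[-0.5,0,0,-15,0,0,0],[-0.5,0,0,-20,0,0,0],[-0.5,0,0,-20,0,0,0],[-0.5,0,0,-20,0,0,0]]]'

```text
t: 20.82
tool_pos: [0.5939, -0.1597, 0.2596]
tool_rot: [3.138, 0.147, 0.006]
contact_force: [0.2, 0.2, -1.1]
opening: 0.0639
```

```bash
python3 -c "
from h import *
im=img('wrist','w11');img('top','t11');print(tool()[0]);print(local(blocks(im,z=.079,thr=225)));print(local(blocks(im,z=.057,thr=225)));print(row((.4424,-.281,.2),JY))"
```

```text
[ 0.59323624 -0.15942044  0.2573984 ]
[([0.1215, -0.156], (40.2, 19.6), -0.05), ([0.0804, -0.0217], (159.4, 43.5), 0.09), ([0.164, -0.156], (39.3, 19.8), -0.05), ([0.1892, 0.0154], (167.9, 13.3), 0.05)]
[([0.1169, -0.1652], (42.9, 20.9), -0.05), ([0.073, -0.0217], (170.2, 46.5), 0.09), ([0.1623, -0.1651], (42.0, 21.1), -0.05), ([0.1893, 0.0179], (179.3, 14.3), 0.05)]
(array([-16.15,  10.71,   5.72]), array([-0.1, -0. ,  0.1]))
```

View pics/w11.png

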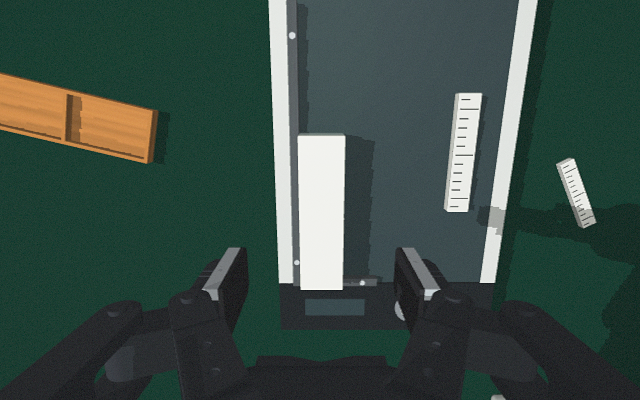

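View pics/t11.png

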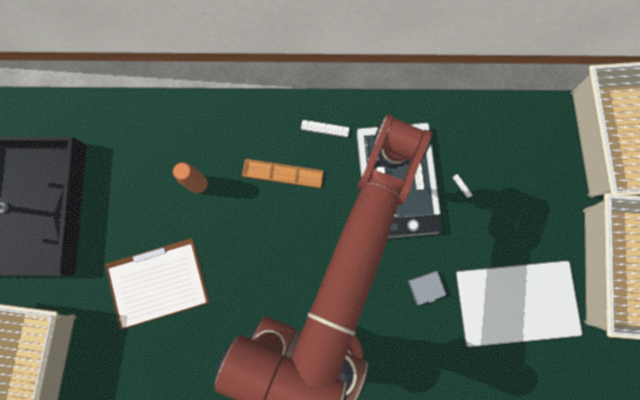

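play_rows --motion '[[[1,-5,3,2,0,0,0],[1,-10,6,4,0,0,0],[1,-14,9,6,0,0,0],[1,-16.2,10.7,10,0,0,0],[1,-16.2,10.7,14,0,0,0],[1,-16.2,10.7,17,0,0,0],[1,-16.2,10.7,18,0,0,0],[1,-16.2,10.7,18.5,0,0,0],[1,-16.2,10.7,18.5,0,0,0]]]'

```text
t: 22.05
tool_pos: [0.4425, -0.281, 0.0728]
tool_rot: [-3.137, -0.147, -0.002]
contact_force: [0.7, 0.3, 1.2]
opening: 0.0003
```

```bash
python3 -c "
from h import *
im=img('wrist','w12');img('scene','s12');print(tool()[0],L(tool()[0]));print(row((.4424,-.281,.0495),JY));print(local(blocks(im,z=.079,thr=225)))"
```

```text
[ 0.44282089 -0.28130557  0.07346838] [-0.04170036 -0.1281222 ]
(array([-0.04, -0.03,  2.4 ]), array([ 0. , -0.1,  0.1]))
[([0.0403, -0.0261], (22.5, 16.4), 58.81)]
```

View pics/w12.png

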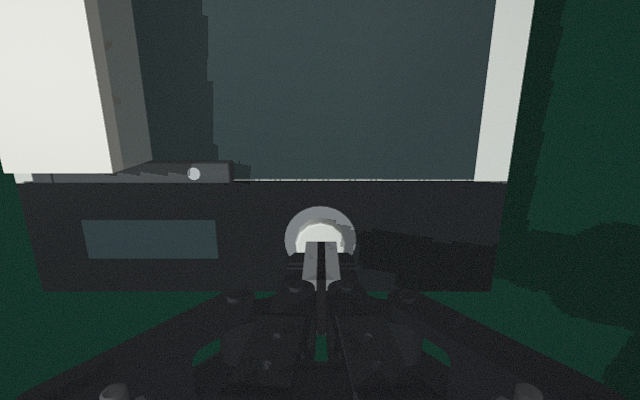

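View pics/s12.png

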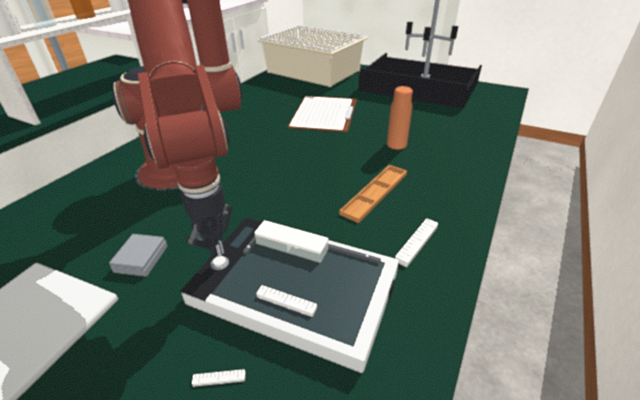

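play_rows --motion '[[[1,0,0,1.5,0,0,0],[1,0,0,2.0,0,0,0],[1,0,0,2.3,0,0,0],[1,0,0,2.5,0,0,0],[1,0,0,2.55,0,0,0],[1,0,0,2.55,0,0,0]]]'

```text
t: 22.9
tool_pos: [0.4426, -0.2811, 0.0489]
tool_rot: [-3.137, -0.147, -0.001]
contact_force: [-4.3, 3.1, 8.2]
opening: -0.0002
```

```bash
python3 -c "
from h import *
im=img('scene');crop(im,170,200,350,330,4,'s13');print(tool()[0],ctrl.get_obs()['contact_force'])"
```

```text
[ 0.44261333 -0.28108707  0.04895849] [-5.10008     3.84550141  8.96021652]
```

play_rows --motion '[[[1,0,0,0.03,0,0,0],[1,0,0,0,0,0,0],[1,0,0,-0.5,0,0,0],[1,0,0,-2,0,0,0],[1,0,0,-6,0,0,0],[1,0,0,-12,0,0,0],[1,0,0,-18,0,0,0],[1,0,0,-20,0,0,0],[1,0,0,-20,0,0,0],[1,0,0,-20,0,0,0],[1,0,0,-20,0,0,0]]]'

```text
t: 24.32
tool_pos: [0.4416, -0.2805, 0.2462]
tool_rot: [-3.134, -0.147, 0.004]
contact_force: [-0.0, -0.4, -0.2]
opening: 0.0001
```

```bash
python3 -c "
from h import *
im=img('wrist','w14');print(tool()[0]);print(local(blocks(im,z=.079,thr=225)))"
```

```text
[ 0.4416994  -0.28063564  0.24648812]
[([0.0469, -0.206], (107.4, 14.0), 0.02), ([0.0984, -0.163], (19.6, 14.6), -89.98), ([0.0497, -0.0162], (111.9, 54.8), 0.06)]
```

View pics/w14.png

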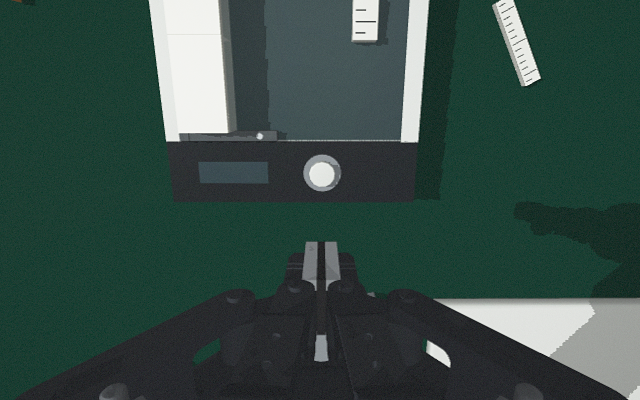

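View pics/s13.png

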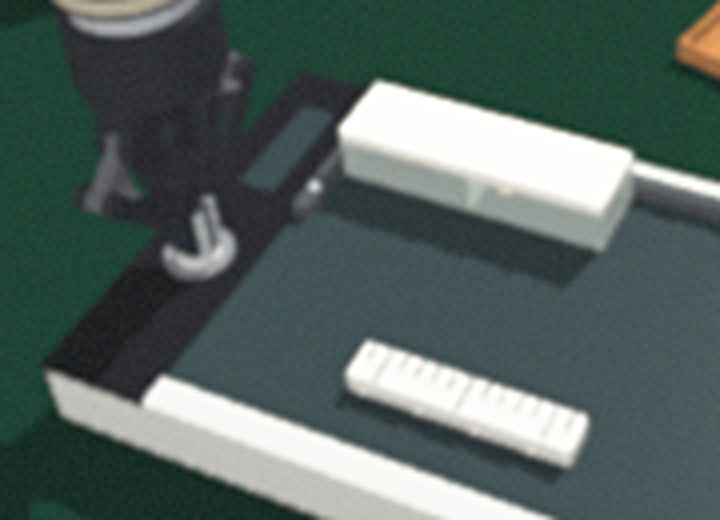

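play_rows --motion '[[[0,5,-3,-1,0,0,0],[0,10,-7,-1.2,0,0,0],[0,16,-10.7,-1.2,0,0,0],[0,16,-10.7,-1.2,0,0,0],[0,16,-10.7,-1.2,0,0,0],[0,16,-10.7,-1.2,0,0,0],[0,16,-10.7,-1.2,0,0,0],[0,16,-10.7,-1.2,0,0,0],[0,16,-10.7,-1.2,0,0,0],[0,16,-10.7,-1.2,0,0,0],[0,16,-10.7,-1.2,0,0,0],[0,16,-10.7,-1.2,0,0,0],[0,16,-10.7,-1.2,0,0,0],[0,16,-10.7,-1.2,0,0,0],[0,16,-10.7,-1.2,0,0,0],[0,16,-10.7,-1.2,0,0,0],[0,16,-10.7,-1.2,0,0,0],[0,16,-10.7,-1.2,0,0,0],[0,16,-10.7,-1.2,0,0,0],[0,16,-10.7,-1.2,0,0,0]]]'

```text
t: 26.88
tool_pos: [0.591, -0.1592, 0.2586]
tool_rot: [-3.134, -0.147, 0.004]
contact_force: [0.3, -0.7, 0.2]
opening: 0.043
```

```bash
python3 -c "
from h import *
im=img('wrist','w15');print(tool()[0]);print(local(blocks(im,z=.079,thr=225)))"
```

```text
[ 0.59100384 -0.15916942  0.25858839]
[([0.1214, -0.1559], (38.8, 19.8), 0.01), ([0.0803, -0.0217], (159.4, 43.5), 0.14), ([0.1635, -0.1559], (39.8, 19.8), 0.01), ([0.1807, 0.0154], (176.3, 13.4), 0.08)]
```

play_rows --motion '[[[-1,0,0,0,0,0,0],[-1,0,0,0,0,0,0],[-1,0,0,0,0,0,0],[-1,0,0,0,0,0,0],[-1,0,0,0,0,0,0],[-1,0,0,0,0,0,0],[-1,0,0,0,0,0,0],[-1,0,0,0,0,0,0],[-1,0,0,0,0,0,0],[-1,0,0,0,0,0,0],[-1,0,0,0,0,0,0],[-1,0,0,0,0,0,0],[-1,0,0,0,0,0,0],[-1,0,0,0,0,0,0],[-1,0,0,0,0,0,0],[-1,0,0,0,0,0,0],[-1,0,0,0,0,0,0],[-1,0,0,0,0,0,0],[-1,0,0,0,0,0,0],[-1,0,0,0,0,0,0]]]'

```text
t: 29.42
tool_pos: [0.591, -0.1592, 0.2586]
tool_rot: [-3.134, -0.147, 0.004]
contact_force: [0.0, 0.3, -0.2]
opening: 0.0853
```

```bash
python3 -c "
from h import *
im=img('wrist','w16');print(tool()[0],yaw());print(local(blocks(im,z=.079,thr=225)));print(row((*G(.120,-.0217),.0585),JY))"
```

```text
[ 0.59101911 -0.15918069  0.25861058] -84.62950184552192
[([0.1214, -0.1559], (38.8, 19.8), 0.01), ([0.0803, -0.0217], (159.4, 43.5), 0.14), ([0.1635, -0.1559], (39.7, 19.8), 0.07), ([0.1781, 0.0154], (181.4, 13.3), 0.04)]
(array([ 0.33,  0.24, 20.01]), array([-0.2,  0.1,  0.1]))
```

View pics/w16.png

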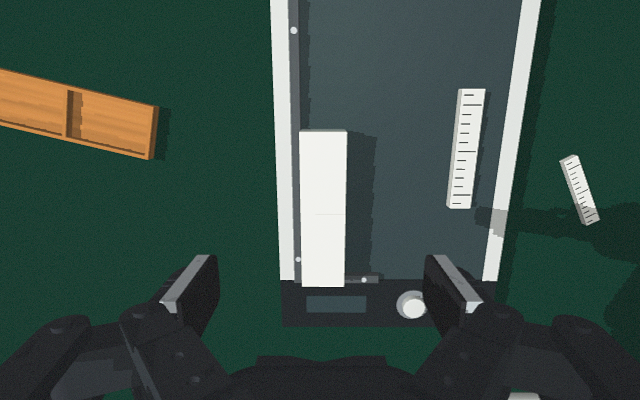

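play_rows --motion '[[[-1,0.35,0.25,6,0,0,0],[-1,0.35,0.25,12,0,0,0],[-1,0.35,0.25,16,0,0,0],[-1,0.35,0.25,18,0,0,0],[-1,0.35,0.25,19.5,0,0,0],[-1,0.35,0.25,20,0,0,0],[-1,0.35,0.25,20,0,0,0],[0.9,0.35,0.25,20,0,0,0],[0.9,0.35,0.25,20,0,0,0],[0.9,0.35,0.25,20,0,0,0],[0.9,0.35,0.25,20,0,0,0],[0.9,0.35,0.25,20,0,0,0]]]' --newtons 50

```text
t: 30.98
tool_pos: [0.595, -0.1609, 0.0597]
tool_rot: [-3.135, -0.147, 0.001]
contact_force: [-0.4, 0.0, 5.7]
opening: 0.043
```

```bash
cat >> h.py <<'E'
TA=np.radians(81.62); TC=np.array([.6292,.1721]); TD=np.array([np.cos(TA),np.sin(TA)])
def P(k): return TC+TD*.092*k
JT=81.62+90
E
python3 -c "
from h import *
print(tool()[0],L(tool()[0]),yaw(),ctrl.get_obs()['opening'],ctrl.get_obs()['q'].round(2)); p=P(-1);print(p,P(0),row((*p,.11),JT))"
```

```text
[ 0.59503867 -0.16090219  0.05971537] [ 0.12091445 -0.02218047] -84.62618989126247 0.043014956353689925 [-0.39  0.19  1.76  0.    1.19  1.09]
[0.61579213 0.08108226] [0.6292 0.1721] (array([  4.33, -23.91,  -4.96]), array([ -0.2,  -0.1, -76.2]))
```

play_rows --motion '[[[0.9,0,0,-1,0,0,0],[0.9,0,0,-3,0,0,0],[0.9,0,0,-6,0,0,0],[0.9,1,-4,-6,0,0,-10],[0.9,1.5,-8,-6,0,0,-20],[0.9,2,-12,-6,0,0,-30],[0.9,3,-16,-6,0,0,-40],[0.9,4,-20,-6,0,0,-50],[0.9,4.3,-23.9,-6,0,0,-60],[0.9,4.3,-23.9,-6,0,0,-70],[0.9,4.3,-23.9,-6,0,0,-76.2],[0.9,4.3,-23.9,-6,0,0,-76.2],[0.9,4.3,-23.9,-6,0,0,-76.2]]]'

```text
t: 32.6
tool_pos: [0.6152, 0.0807, 0.1207]
tool_rot: [-2.378, -2.048, -0.001]
contact_force: [0.2, 1.0, -0.9]
opening: 0.0426
```

```bash
python3 -c "
from h import *
im=img('wrist','w17');img('scene','s17');print(tool()[0],yaw(),ctrl.get_obs()['opening']);p=P(-1);print(row((*p,.02),JT))"
```

```text
[0.61534402 0.08066485 0.12057108] -8.498498791976223 0.04265030728070331
(array([ 0.02,  0.05, 10.06]), array([-0.1, -0.2, -0.1]))
```

View pics/w17.png

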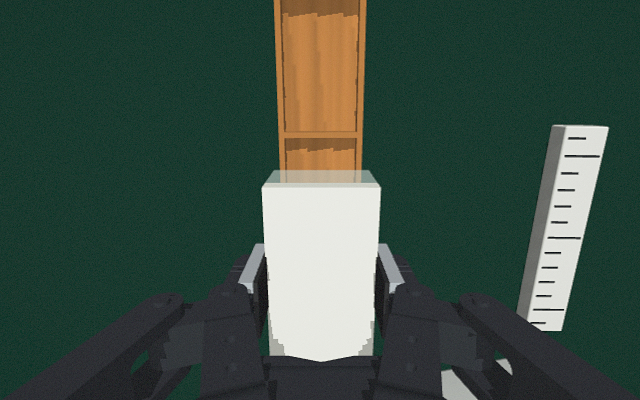

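View pics/s17.png

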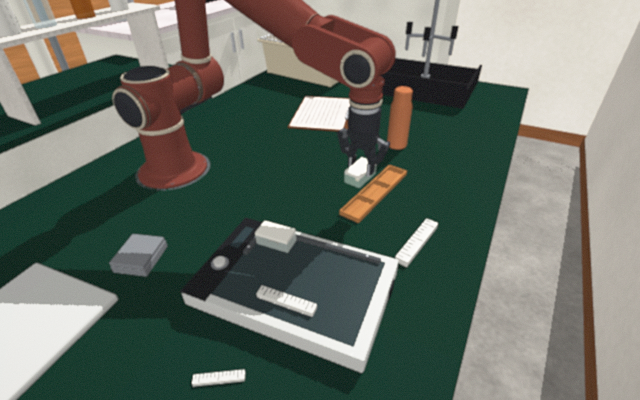

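play_rows --motion '[[[0.9,0.1,0.05,4,0,0,0],[0.9,0.1,0.05,7,0,0,0],[0.9,0.1,0.05,8.5,0,0,0],[0.9,0.1,0.05,9.1,0,0,0],[0.9,0.1,0.05,9.5,0,0,0],[0.9,0.1,0.05,9.8,0,0,0],[0.9,0.1,0.05,10.1,0,0,0],[0.9,0.1,0.05,10.15,0,0,0],[0.9,0.1,0.05,10.15,0,0,0]]]'

```text
t: 33.83
tool_pos: [0.616, 0.0819, 0.0192]
tool_rot: [-2.378, -2.049, -0.002]
contact_force: [0.7, -0.6, -0.7]
opening: 0.0428
```

play_rows --motion '[[[-0.3,0,0,0.05,0,0,0],[-0.3,0,0,0.05,0,0,0],[-0.3,0,0,0.05,0,0,0],[-0.3,0,0,-1,0,0,0],[-0.3,0,0,-4,0,0,0],[-1,0,0,-9,0,0,0],[-1,0,0,-15,0,0,0],[-1,0,0,-20,0,0,0],[-1,0,0,-20,0,0,0],[-1,0,0,-20,0,0,0]]]'

```text
t: 35.08
tool_pos: [0.6159, 0.0813, 0.2193]
tool_rot: [-2.378, -2.049, -0.002]
contact_force: [-0.4, -0.6, 0.5]
opening: 0.0852
```

```bash
python3 -c "
from h import *
im=img('wrist','w18');print(tool()[0],yaw());p=P(-1);print(p)
for b in blocks(im,z=.038,thr=205): print(b)
print(row((*G(.050,-.0217),.25),JY))"
```

```text
[0.61529611 0.08132785 0.21790444] -8.496065208314208
[0.61579213 0.08108226]
((0.5942796630859375, -0.11091222381591796), (251.7, 46.8), np.float32(5.249649))
((0.6168492431640625, 0.08041037750244141), (80.5, 44.5), np.float32(81.46152))
((0.785411376953125, 0.03019776916503906), (157.3, 28.7), np.float32(80.684204))
(array([-25.89,  -5.33,  -3.25]), array([-0.2,  0. , 76.2]))
```

View pics/w18.png

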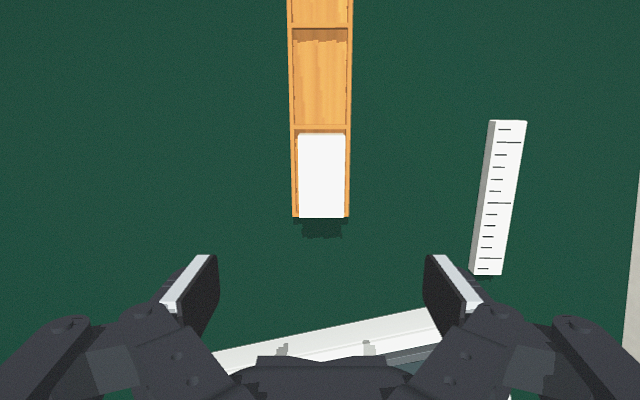

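play_rows --motion '[[[-1,-5,-1,-3,0,0,10],[-1,-10,-2,-3.3,0,0,20],[-1,-15,-3,-3.3,0,0,30],[-1,-20,-4,-3.3,0,0,40],[-1,-25.9,-5.3,-3.3,0,0,50],[-1,-25.9,-5.3,-3.3,0,0,60],[-1,-25.9,-5.3,-3.3,0,0,70],[-1,-25.9,-5.3,-3.3,0,0,76.2],[-1,-25.9,-5.3,-3.3,0,0,76.2],[-1,-25.9,-5.3,-3.3,0,0,76.2]]]'

```text
t: 36.38
tool_pos: [0.5242, -0.1668, 0.2492]
tool_rot: [-3.134, -0.148, 0.008]
contact_force: [-0.2, 0.2, -1.0]
opening: 0.0854
```

```bash
python3 -c "
from h import *
im=img('wrist','w19');print(tool()[0],yaw());print(local(blocks(im,z=.079,thr=225)));print(row((*G(.040,-.0217),.0585),JY))"
```

```text
[ 0.52438636 -0.16687603  0.24954809] -84.62207896703008
[([0.041, -0.0217], (79.6, 43.3), -0.26), ([0.1172, -0.1559], (38.8, 19.7), 0.04), ([0.159, -0.1559], (39.9, 19.5), 0.29), ([0.1598, 0.1885], (70.4, 38.5), 76.23)]
(array([-0.92,  0.08, 19.11]), array([-0.2,  0.2,  0.1]))
```

View pics/w19.png

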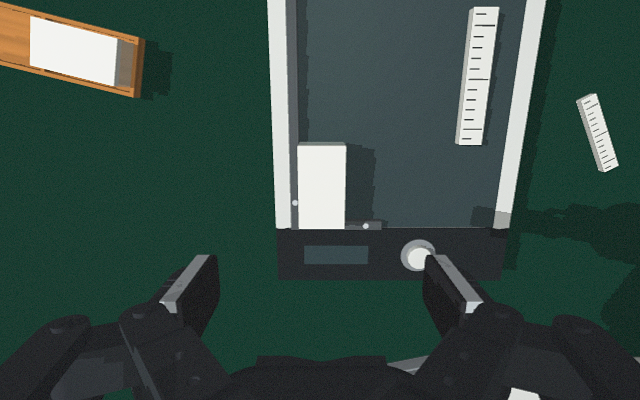

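play_rows --motion '[[[-1,-0.8,0.1,6,0,0,0],[-1,-0.8,0.1,12,0,0,0],[-1,-0.8,0.1,16,0,0,0],[-1,-0.8,0.1,18,0,0,0],[-1,-0.8,0.1,19,0,0,0],[-1,-0.8,0.1,19.1,0,0,0],[-1,-0.8,0.1,19.1,0,0,0],[0.9,-0.8,0.1,19.1,0,0,0],[0.9,-0.8,0.1,19.1,0,0,0],[0.9,-0.8,0.1,19.1,0,0,0],[0.9,-0.8,0.1,19.1,0,0,0],[0.9,-0.8,0.1,19.1,0,0,0]]]' --newtons 50

```text
t: 37.92
tool_pos: [0.5163, -0.1683, 0.0595]
tool_rot: [-3.135, -0.147, 0.005]
contact_force: [0.6, -0.1, 6.0]
opening: 0.0428
```

```bash
python3 -c "
from h import *
print(tool()[0],L(tool()[0]),yaw(),ctrl.get_obs()['opening'],ctrl.get_obs()['q'].round(2)); p=P(0);print(row((*p,.13),JT))"
```

```text
[ 0.51632309 -0.16827292  0.05945481] [ 0.04185462 -0.02230388] -84.62176382754976 0.042778202315713915 [-0.45  0.03  1.94  0.    1.18  1.02]
(array([ 14.41, -32.85,  -6.99]), array([ -0.3,   0. , -76.2]))
```

play_rows --motion '[[[0.9,0,0,-1,0,0,0],[0.9,0,0,-3,0,0,0],[0.9,0,0,-7,0,0,0],[0.9,2,-4,-7,0,0,-10],[0.9,4,-8,-7,0,0,-20],[0.9,6,-13,-7,0,0,-30],[0.9,8,-18,-7,0,0,-40],[0.9,10,-23,-7,0,0,-50],[0.9,12,-28,-7,0,0,-60],[0.9,14.4,-32.8,-7,0,0,-70],[0.9,14.4,-32.8,-7,0,0,-76.2],[0.9,14.4,-32.8,-7,0,0,-76.2],[0.9,14.4,-32.8,-7,0,0,-76.2]]]'

```text
t: 39.55
tool_pos: [0.629, 0.1711, 0.1305]
tool_rot: [-2.378, -2.047, 0.001]
contact_force: [-0.9, 0.2, -1.3]
opening: 0.0425
```

```bash
python3 -c "
from h import *
im=img('wrist','w20');print(tool()[0],yaw(),ctrl.get_obs()['opening']);p=P(0);print(row((*p,.0185),JT))"
```

```text
[0.62901548 0.17091528 0.13039636] -8.54168542788336 0.042632247906138135
(array([ 0.09,  0.04, 11.19]), array([-0.2, -0.1, -0.2]))
```

View pics/w20.png

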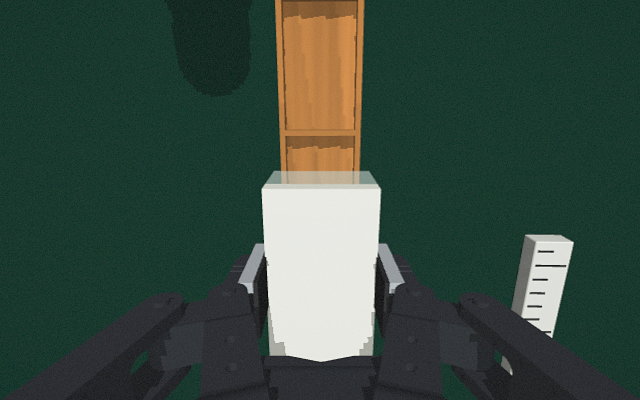

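play_rows --motion '[[[0.9,0.23,0.05,4,0,0,0],[0.9,0.23,0.05,8,0,0,0],[0.9,0.23,0.05,9.5,0,0,0],[0.9,0.23,0.05,10.1,0,0,0],[0.9,0.23,0.05,10.5,0,0,0],[0.9,0.23,0.05,10.8,0,0,0],[0.9,0.23,0.05,11.1,0,0,0],[0.9,0.23,0.05,11.15,0,0,0],[0.9,0.23,0.05,11.15,0,0,0]]]'

```text
t: 40.72
tool_pos: [0.6296, 0.1735, 0.0191]
tool_rot: [-2.378, -2.047, 0.0]
contact_force: [-0.2, -0.3, -2.2]
opening: 0.0431
```

play_rows --motion '[[[0.9,0,0,0.05,0,0,0],[-0.3,0,0,0.05,0,0,0],[-0.3,0,0,0.05,0,0,0],[-0.3,0,0,0.05,0,0,0],[-0.3,0,0,-1,0,0,0],[-0.3,0,0,-4,0,0,0],[-1,0,0,-9,0,0,0],[-1,0,0,-15,0,0,0],[-1,0,0,-20,0,0,0],[-1,0,0,-23,0,0,0],[-1,0,0,-23,0,0,0],[-1,0,0,-23,0,0,0]]]'

```text
t: 42.22
tool_pos: [0.6296, 0.1727, 0.2479]
tool_rot: [-2.377, -2.047, 0.003]
contact_force: [0.2, 0.1, -0.6]
opening: 0.0852
```

```bash
python3 -c "
from h import *
im=img('wrist','w21');img('scene','s21');img('top','t21');print(tool()[0],yaw());print(P(-1),P(0))
for b in blocks(im,z=.038,thr=215): print(b)"
```

```text
[0.62923876 0.17263615 0.24652795] -8.542446249813251
[0.61579213 0.08108226] [0.6292 0.1721]
((0.7671370239257812, 0.023238155364990236), (86.3, 21.6), np.float32(-67.327126))
((0.45277536010742186, 0.06987994384765625), (87.4, 21.2), np.float32(49.632416))
((0.617441650390625, 0.08497154235839843), (89.3, 44.6), np.float32(81.19403))
((0.7937240600585938, 0.07568931579589844), (82.9, 31.3), np.float32(82.87225))
((0.6305215454101563, 0.1726803436279297), (81.4, 44.8), np.float32(81.476685))
```

View pics/w21.png

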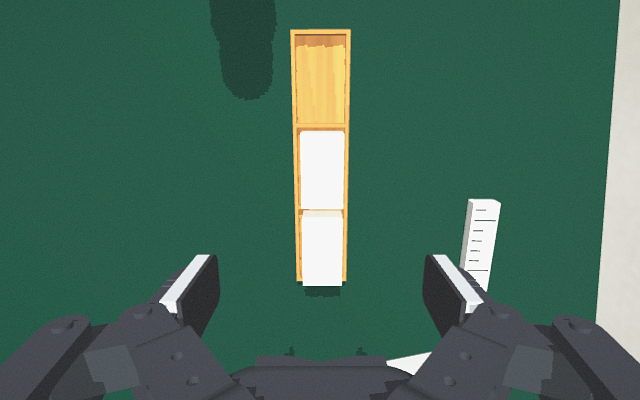

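View pics/s21.png

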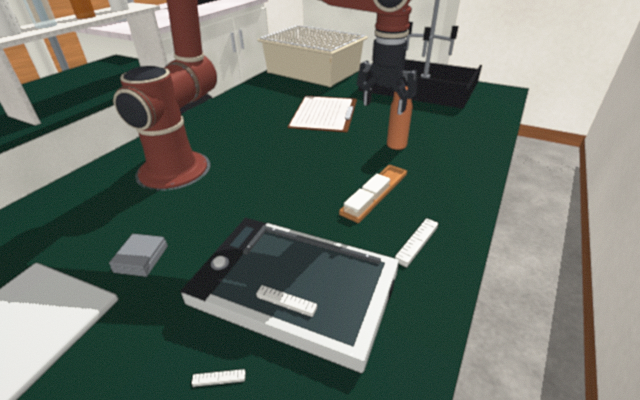

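View pics/t21.png

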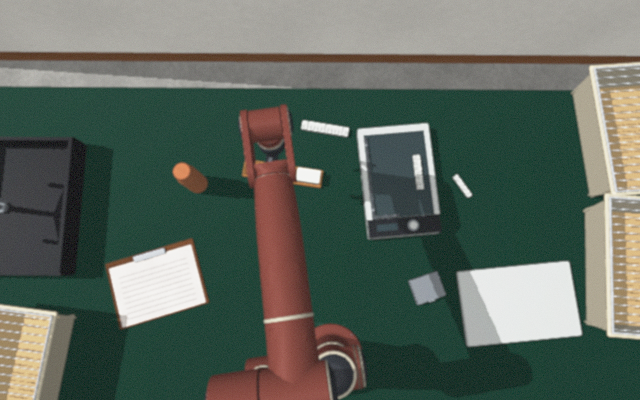

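```bash
python3 -c "
from h import *
print(ctrl.get_obs()['dq'].round(3)); print(ctrl.finish_job())"
```

```text
[ 0.001 -0.    -0.005  0.001 -0.     0.001]
the job is handed in; nothing more can be done
None
```

The job is handed in. Both specimen blocks are stowed in tray pockets, the row was scanned, and the scale bar is still on the glass. The run took about 42 s of the 210 s. No verdict was reported, so the figures below are my own checks.

- **Blocks present:** I found only two blocks. No third one showed in any scene, top or wrist picture.
- **Scale bar:** I picked the middle-sized bar on the glass and laid it about 165 mm from the long guide bar. It was parallel to within 0.3° and about 110 mm clear of the blocks.
- **Row:** The first block was set against the short end bar and the second against the first. Both contacts showed as a clear sideways force. The pictures showed one closed rectangle, 159.4 x 43.5 mm, centred 80 mm along and 21.7 mm off the long bar, square to within 0.15°.
- **Scan:** The button was pressed fully down at about 9 N, then let go. The row stayed untouched for about 6 s and measured the same afterwards.
- **Stowing:** The blocks are in the middle pocket and the end pocket nearest the scanner. Their centres were about 1.2 to 1.5 mm off the pocket centres when each was set down, at the right height and lengthwise to within 0.2°.

**Checks that stood out:**
- **End-pocket block:** Its last reading came out 89 mm long instead of 80, because the lit end face merged with the top. Its near edge had not moved, so I counted it as a measuring error.
- **Gripping the scale bar:** I felt about 5 N upwards, possibly from the fingertips touching the glass. That is below the 15 N limit.
- **Flask and slide box:** I did not touch either one. They look unmoved in the last pictures, but I did not measure them.
- **Knock and slack grip:** I saw no sign of a knocked block or a slackened grip.

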